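# Place a skeleton mount on its marked spot and label it

## Robot

A 6-joint arm with a two-finger parallel gripper is mounted at the origin on the work surface. World frame = base frame: x ahead of the robot, y to its left, z up, the work surface at z = 0. Lengths are in m, angles in rad, forces in N, time in s.
With the tool pointing down it reaches from about 0.3 to 0.95 m from the base axis. Payload 3.1 kg.
Tool frame: the origin (TCP) lies on the centre line of the jaws, within the pads' length; the fingertips stand robot.tips_ahead ahead of it and the grasp point (between the pads) lies 6 mm ahead of it (robot.tips_ahead is the distance from the TCP to the fingertips, in m); z points along the fingers, y is the line along which they close (so a half turn about z gives the same grasp; the last joint's range is limited). The gripper opens to 85 mm and grips with 20 to 120 N. Pads are 22 mm wide; open, the fingers measure 114 mm over their backs; the gripper's body (76 mm by 85 mm) begins 54 mm behind the grasp point. The pads swing forward as they close: fully open they stand 13 mm farther back than shut.
Start: joints at [1.092, 0.308, 1.634, -0, 1.2, -0.07], TCP at [0.248, 0.573, 0.234] pointing down, gripper open.
Joint ranges: [-3.06, 3.06], [-0.79, 1.96], [0.05, 2.63], [-1.19, 4.34], [0.05, 2.64], [-2.94, 2.94]. Speed limits (rad/s): [2.79, 2.79, 3.14, 3.14, 3.14, 3.14].

## Interface

Orientations are given as [roll, pitch, yaw] about the fixed x, y, z axes, in that order (R = Rz(yaw) Ry(pitch) Rx(roll)).
In Python, from bench import robot gives the robot as it stands.
- The arm moves only by the shell command python3 -m pendant 'ROWS' [OPENING]. ROWS is JSON, a list of rows, each a list of 4 numbers: the shift along the tool's x, y, z in cm, then the turn about the tool's z in rad. A call has 1 to 20 rows; each row is the pose to reach, as a shift and turn from the pose commanded when the call began, along the tool's axes at that moment; what a row does not reach only later rows make up. A row lasts 1/10 s, in which the tool goes at most 50 mm and 8.59 degrees, less where a joint would pass 70% of its speed; a pose out of reach is approached as far as the arm can. A call with a gripper value outside its range is refused whole. OPENING is the opening, from 0 (shut) to 1 (fully open), set as the call begins (- or left out, the last holds). The fingers move at their own pace and stop on an object; the grip force is fixed at half the most. Time passes only in rows, so rows that repeat a pose let the fingers close. It gives the time, the measured TCP pose, the force, the opening and the grip force at its end, in the units of the state.
- robot.state(): the state, without advancing time (a new reading comes with each control period).
- robot.read_camera(name): name is "scene" or "side" or "wrist"; returns a dict with "color" (384x512x3 uint8, red, green, blue), "z_map" (384x512 float32, m along the optical axis (not along the pixel's ray), 0 where there is no reading), "fov_y" (degrees; the focal length in pixels is half the picture's height over the tangent of half this angle, whatever the lens; pixels are square), "cx", "cy" (the principal point, pixels), "D" ([k1, k2, p1, p2, k3] as OpenCV has them; the pictures are not rectified), "pose" (4x4, takes a point from camera to world coordinates); the wrist camera has in their place "mount" (4x4, takes a point from camera to tool coordinates, whose origin is the TCP and whose axes are the flange's). Camera axes: x right, y down, z forward; pixel columns grow to the right and rows downward; lengths in m; the calibration is good to about 2 mm. A picture is of the moment at which its call begins: read the wrist's pose just before it.
- robot.close_job(): hands the job in; it is judged then, once.
The state is a dict: "time_s": time; "joint_positions": joint angles; "qd": joint speeds; "joint_torque": joint torques, N m; "position": TCP position; "ee_rot": TCP orientation; "force": force on the tool from outside, world axes, zero at the start; "ft_torque": the same for the moment, N m; "finger_gap": finger opening in m; "grasp_force": force on a finger pad.
Only numpy, scipy, OpenCV 4.12 (cv2) and the standard library are available. Lean on these libraries where they do the work, as an engineer would, in place of code of your own. Each camera call takes 0.05 s, during which the arm holds its last target. There are 200 camera calls.

## Task

Without lifting it or touching the skeleton, push the mounted bird skeleton by its stepped wooden base until it sits squarely inside the four tape corners. Then slide the ejector tab all the way so that the metal label bar comes part-way out of its holder, draw the bar right out, lay it flat on the open bench and let go, so that you can take it afresh by its two ends. Set it flat in the middle of the base's low ledge, lengthwise along the step, leaving the mount on its spot and the other things on the bench undisturbed.

Things in the scene. Friction and masses are not known exactly. Their poses are not given: they have to be found in the camera images.
- mount: loose stepped dark wood base, 0.45 to 0.9 kg, with a bird skeleton fixed on it. 150 mm (its x) by 140 mm (its y), too wide to grip. A ledge 25 mm high runs along its -x edge (x -75 to -39 mm); behind it the upper tier is 43 mm high (x -39 to +75). Origin: centre of the underside, z up. Starts 70 mm or more from the spot, nearer the robot, ledge toward the robot within 0.25 rad.
- ledge (a point): middle of the ledge's top face on the mount: at x = -57 mm, y = 0, z = 25 mm of the mount's frame; same axes as the mount. The ledge is 36 mm deep, 140 mm wide.
- skeleton: the fragile bird skeleton fixed on the mount's upper tier; axes as the mount's. In the mount's frame it occupies x from 0 to +60 mm, y within 20 mm of the middle, and rises to 180 mm above the bench. The robot must not touch it.
- spot: target: four L-shaped corners of white tape flat on the bench round a 162 by 152 mm rectangle, 6 mm larger all round than the base. Origin: its centre at bench level; x, y along its sides, x away from the robot within 0.12 rad. The mount belongs here with its origin on this origin and its x along this x, ledge toward the robot.
- holder: dark steel holder fixed to the bench: two rails 110 mm long (its x -48 to +62 mm), 20 mm high, 26 mm apart, 50 mm wide over all, no floor; the mouth at x = -48 mm opens to -x. A bridge near the mouth (x -46 to -28 mm) rises to 24 mm. Origin: on the bench midway between the rails; x along the rails.
- ejector (a joint): sprung ejector slide behind the label bar: 0 at rest, 0.042 m at its stop, growing as the tab goes toward the mouth (-x of the holder). Takes 2 N at first, 5 N at the end, springs back by itself. At its stop the bar stands about 41 mm out of the mouth, its tail still between the rails.
- tab (a point): top middle of the ejector's upright steel tab: 30 mm wide across the rails, 10 mm thick along them, standing 20 to 55 mm above the bench. At rest it is at x = +24.5 mm of the holder; the rear face (to push on) is 5 mm behind this point (+x), with open space behind it above the rails.
- label_bar: loose plain aluminium bar, 64 mm (its x) by 24 mm (its y) by 18 mm high, about 75 g. Origin: centre of its underside. It starts between the holder's rails, on the bench, its x along the rails, its centre 14 mm from the holder's origin toward the mouth. Once the mount is on its spot, the bench about 0.45 m straight ahead of the robot is clear for laying the bar down.
- jar: bystander: small capped jar, 52 mm across, 70 mm high; origin under its centre
- carton: bystander: cardboard box 100 x 80 x 60 mm; origin under its centre
- brush: bystander: brush lying on the bench
- skull: bystander: small skull on a 90 x 70 mm wooden foot, about 90 mm high; origin under its centre
- caliper: bystander: steel caliper 150 mm long lying on the bench
- bone: bystander: single long bone, 120 mm, lying on the bench

How it is judged:
By the outcome, as a careful person would: the job done as asked, in the order asked, and still so for the second after the job is handed in, with the robot touching nothing.
It also fails if it takes over 72 s, if anything falls off the work surface, if the arm or the gripper's body presses on something with over 40 N, if the wrist force passes 120 N, or if a joint passes its speed limit or range.

## Working session

There is one attempt and no reset: what is moved stays moved. The work goes in short steps, Python scripts to look and compute and a shell command to move; the robot and the scene stay as the last step left them, time stands still between calls to the robot, and variables do not carry over. Pictures are saved under pics/ and viewed, at most 10 in all, crops included, and the job is handed in when it is done.

```bash
ls; mkdir -p pics; cat > h.py <<'E'
import numpy as np, cv2
from bench import robot
from scipy.spatial.transform import Rotation as Ro
def cam(name):
    s=robot.state() if name=='wrist' else None
    c=robot.read_camera(name); h,w=c['color'].shape[:2]
    f=h/2/np.tan(np.radians(c['fov_y'])/2)
    c['K']=np.array([[f,0,c['cx']],[0,f,c['cy']],[0,0,1.]]); c['D']=np.array(c['D'],float)
    if s is not None:
        T=np.eye(4); T[:3,:3]=Ro.from_euler('xyz',s['ee_rot']).as_matrix(); T[:3,3]=s['position']; c['pose']=T@np.array(c['mount'])
    c['pose']=np.array(c['pose']); return c
def rays(c,px):
    u=cv2.undistortPoints(np.array(px,float).reshape(-1,1,2),c['K'],c['D'])[:,0]
    return np.c_[u,np.ones(len(u))]
def plane(c,px,z):
    d=rays(c,px)@c['pose'][:3,:3].T; o=c['pose'][:3,3]
    return o+d*((z-o[2])/d[:,2])[:,None]
def cloud(c):
    h,w=c['z_map'].shape; g=np.mgrid[:h,:w]; px=np.c_[g[1].ravel(),g[0].ravel()]
    P=rays(c,px)*c['z_map'].ravel()[:,None]
    P=P@c['pose'][:3,:3].T+c['pose'][:3,3]; P[c['z_map'].ravel()==0]=np.nan
    return P.reshape(h,w,3)
def proj(c,P):
    M=np.linalg.inv(c['pose']); return cv2.projectPoints(np.array(P,float).reshape(-1,1,3),cv2.Rodrigues(M[:3,:3])[0],M[:3,3],c['K'],c['D'])[0][:,0]
def save(c,n): cv2.imwrite('pics/'+n,c['color'][...,::-1])
E
python3 - <<'E'
from h import *
print(robot.tips_ahead, robot.state())
ims=[]
for n in('scene','side'):
    c=cam(n); ims.append(c['color']); print(n,c['pose'].round(3).tolist(),c['fov_y'],c['D']); np.save(n+'.npy',c,allow_pickle=True)
for n,i in zip(('s','d'),ims): cv2.imwrite(f'pics/{n}.png',cv2.resize(i,(800,600))[...,::-1])
E
```

```text
pics
0.025 {'time_s': 0.0, 'joint_positions': array([ 1.09228777e+00,  3.09036421e-01,  1.63518868e+00,  2.06444974e-05,
        1.19969972e+00, -6.97035150e-02]), 'qd': array([ 4.30097535e-04,  1.17798175e-03,  5.84636956e-04, -9.02164659e-04,
        1.28137840e-04, -2.56758063e-05]), 'joint_torque': array([-3.15297184e-04, -4.15247154e+01, -2.76666158e+01, -1.89757216e-04,
        9.99754644e-03,  5.27962101e-06]), 'position': array([0.24808997, 0.57276123, 0.23302649]), 'ee_rot': array([-3.13926748e+00, -1.81604015e-04,  2.73277989e+00]), 'force': array([-0.16589515, -0.42247475, -0.42314707]), 'ft_torque': array([0.01409695, 0.01470549, 0.00526555]), 'grasp_force': 0.0, 'finger_gap': 0.08529568474464118}
scene [[-0.735, 0.532, -0.42, 0.994], [0.678, 0.565, -0.471, 0.512], [-0.013, -0.631, -0.776, 0.906], [0.0, 0.0, 0.0, 1.0]] 52.927711345541496 [-0.03541451  0.          0.          0.          0.        ]
side [[0.776, -0.312, 0.548, -0.163], [-0.63, -0.407, 0.661, -0.831], [0.017, -0.858, -0.513, 0.701], [0.0, 0.0, 0.0, 1.0]] 45.65763954405585 [-0.12253528  0.          0.          0.          0.        ]
```

View pics/s.png

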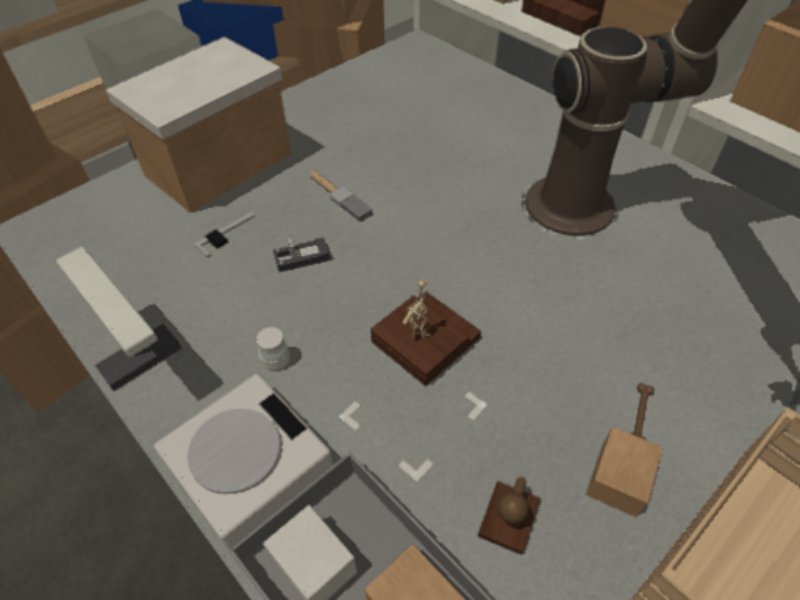

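View pics/d.png

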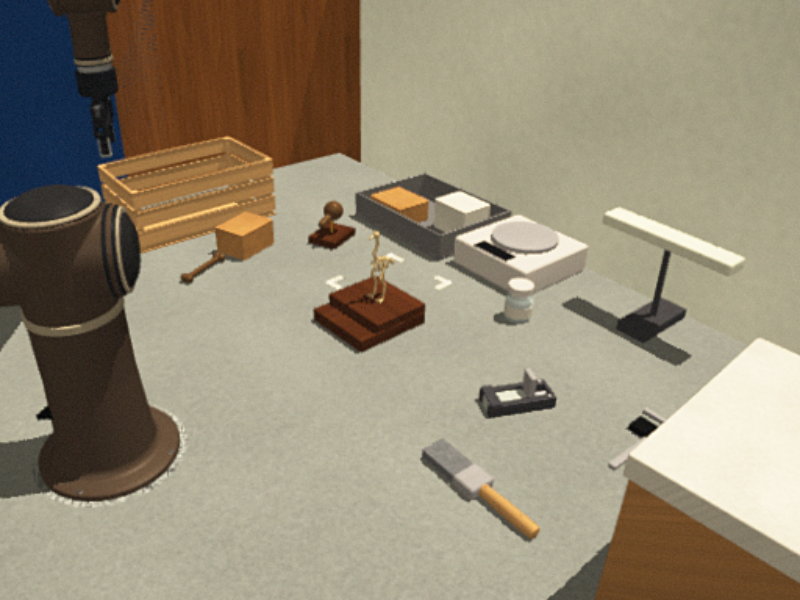

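The scene view (800x600) shows the mount at (425,335), three visible tape corners at (350,415), (475,405) and (416,468), the holder at (302,252), the jar at (272,348) and the skull at (512,515). In the side view the holder is at (517,398), with its upright tab at (530,382), and the mount is at (370,312).

```bash
cat > m.py <<'E'
from h import *
for n in('scene','side'):
    c=np.load(n+'.npy',allow_pickle=True).item(); P=cloud(c); im=c['color'].astype(int); v=im.max(2); sat=(v-im.min(2))/np.maximum(v,1)
    X,Y,Z=P[...,0],P[...,1],P[...,2]
    # mount top tier and ledge
    reg=(X>.3)&(X<.62)&(Y>-.2)&(Y<.2)
    for lo,hi in((.037,.049),(.019,.031)):
        m=(reg&(Z>lo)&(Z<hi)&(sat>.4)).astype(np.uint8)
        k,l,st,ce=cv2.connectedComponentsWithStats(m)
        if k>1:
            i=1+st[1:,4].argmax(); q=P[l==i][:,:2].astype(np.float32); r=cv2.minAreaRect(q); print(n,lo,len(q),'z',P[l==i][:,2].mean().round(4),np.round(r[0],4),np.round(r[1],4),round(r[2],2), cv2.boxPoints(r).round(3).tolist())
    # tape
    m=((v>165)&(sat<.25)&(abs(Z)<.012)&(X>.4)&(X<.85)&(Y>-.2)&(Y<.25)).astype(np.uint8)
    k,l,st,ce=cv2.connectedComponentsWithStats(m)
    for i in range(1,k):
        if st[i,4]>12:
            ys,xs=np.where(l==i); Q=plane(c,np.c_[xs,ys],0)[:,:2]; r=cv2.minAreaRect(Q.astype(np.float32)); print(n,'tape',st[i],Q.mean(0).round(4),cv2.boxPoints(r).round(3).tolist())
    # holder
    o=plane(c,[[302/1.5625,252/1.5625] if n=='scene' else [517/1.5625,398/1.5625]],.02)[0]; print('holder approx',o.round(3))
    d=np.hypot(X-o[0],Y-o[1])<.11
    for lo,hi in((.012,.03),(.03,.065)):
        q=P[d&(Z>lo)&(Z<hi)][:,:2].astype(np.float32); r=cv2.minAreaRect(q); print(n,'H',lo,len(q),np.round(r[0],4),np.round(r[1],4),round(r[2],1),q.mean(0), cv2.boxPoints(r).round(3).tolist())
E
python3 m.py
```

```text
scene 0.037 1399 z 0.0421 [0.524  0.0499] [0.1164 0.1409] 2.65 [[0.46299999952316284, 0.11800000071525574], [0.4690000116825104, -0.023000000044703484], [0.5849999785423279, -0.017999999225139618], [0.5789999961853027, 0.12300000339746475]]
scene 0.019 429 z 0.0242 [0.5068 0.0505] [0.1507 0.1383] 2.58 [[0.42800000309944153, 0.11599999666213989], [0.4350000023841858, -0.02199999988079071], [0.5849999785423279, -0.014999999664723873], [0.5789999961853027, 0.12300000339746475]]
scene tape [298 251  13  17  84] [0.5401 0.2068] [[0.5249999761581421, 0.21799999475479126], [0.5289999842643738, 0.1809999942779541], [0.5669999718666077, 0.1860000044107437], [0.5619999766349792, 0.22200000286102295]]
scene tape [217 257  13  18  85] [0.7111 0.0746] [[0.6840000152587891, 0.09600000083446503], [0.6869999766349792, 0.05900000035762787], [0.7260000109672546, 0.06199999898672104], [0.722000002861023, 0.0989999994635582]]
scene tape [256 295  20  12 107] [0.6972 0.2216] [[0.671999990940094, 0.2329999953508377], [0.6740000247955322, 0.19699999690055847], [0.7120000123977661, 0.19900000095367432], [0.
[... 1149 characters left out ...]
9999594688416], [0.39899998903274536, -0.20399999618530273], [0.8479999899864197, -0.20200000703334808], [0.8460000157356262, 0.25099998712539673]]
holder approx [ 0.532 -0.291  0.02 ]
side H 0.012 622 [ 0.5425 -0.2827] [0.0547 0.1104] 64.2 [ 0.5355497  -0.28365245] [[0.48100000619888306, -0.28299999237060547], [0.5799999833106995, -0.3310000002384186], [0.6039999723434448, -0.28200000524520874], [0.5049999952316284, -0.23399999737739563]]
side H 0.03 100 [ 0.5573 -0.2896] [0.03   0.0122] 63.7 [ 0.554251   -0.29167572] [[0.5450000166893005, -0.30000001192092896], [0.5559999942779541, -0.3059999942779541], [0.5690000057220459, -0.27900001406669617], [0.5580000281333923, -0.27300000190734863]]
```

```bash
cat >> h.py <<'E'
def go(x,y,z,yaw=None):
    "shift (cm, tool axes) and turn to a world pose"
    s=robot.state(); R=Ro.from_euler('xyz',s['ee_rot']).as_matrix(); d=R.T@(np.array([x,y,z])-s['position'])*100
    y0=np.arctan2(R[1,0],R[0,0]); t=0 if yaw is None else -((yaw-y0+np.pi)%(2*np.pi)-np.pi)
    print('go',d.round(2),round(t,3))
def loc(o,yaw,x,y): return np.array(o)+[np.cos(yaw)*x-np.sin(yaw)*y,np.sin(yaw)*x+np.cos(yaw)*y]
E
python3 - <<'E'
from h import *
c=cam('wrist'); print(np.array(c['mount']).round(3).tolist(),c['fov_y'])
c=np.load('side.npy',allow_pickle=True).item(); im=c['color'].astype(int); v=im.max(2); sat=(v-im.min(2))/np.maximum(v,1)
for w in ([[.544,.2]],[[.698,.215]],[[.705,.08]]):
    u=proj(c,[[*w[0],0]])[0].astype(int); s=np.s_[u[1]-14:u[1]+14,u[0]-14:u[0]+14]; bg=np.median(v[s]); m=v[s]>bg+30
    ys,xs=np.where(m); Q=plane(c,np.c_[xs+u[0]-14,ys+u[1]-14],0)[:,:2]; print(u,bg,len(Q),Q.mean(0).round(4) if len(Q) else '',Q.min(0).round(3),Q.max(0).round(3))
go(.395,.043,.15,np.pi+.092)
go(.395,.043,.15,.092)
E
```

```text
[[-0.0, -0.957, -0.292, 0.074], [1.0, -0.001, 0.001, -0.001], [-0.001, -0.292, 0.957, -0.139], [0.0, 0.0, 0.0, 1.0]] 68.40624518401101
[216 180] 182.0 58 [0.5401 0.2084] [0.524 0.182] [0.565 0.226]
[251 165] 182.0 48 [0.7002 0.2291] [0.673 0.194] [0.728 0.331]
[280 180] 186.0 55 [0.7104 0.0753] [0.686 0.057] [0.727 0.103]
go [-34.54 -42.77   8.4 ] -0.501
go [-34.54 -42.77   8.4 ] 2.641
```

```bash
python3 - <<'E'
from h import *
Y=np.pi+.092
go(.35,.03,.22,Y); go(.38,-.105,.2,Y); go(.513,-.105,.1,Y); go(.513,-.105,.04,Y)
E
```

```text
go [-30.93 -45.77   1.41] -0.501
go [-39.05 -56.96   3.43] -0.501
go [-51.25 -51.65  13.42] -0.501
go [-51.25 -51.64  19.42] -0.501
```

```bash
python3 -m pendant '[[-30.9,-45.8,1.4,-0.5],[-30.9,-45.8,1.4,-0.5],[-30.9,-45.8,1.4,-0.5],[-30.9,-45.8,1.4,-0.5],[-30.9,-45.8,1.4,-0.5],[-30.9,-45.8,1.4,-0.5],[-30.9,-45.8,1.4,-0.5],[-30.9,-45.8,1.4,-0.5],[-30.9,-45.8,1.4,-0.5],[-30.9,-45.8,1.4,-0.5],[-30.9,-45.8,1.4,-0.5],[-30.9,-45.8,1.4,-0.5],[-39,-57,3.4,-0.5],[-39,-57,3.4,-0.5],[-39,-57,3.4,-0.5],[-51.2,-51.6,13.4,-0.5],[-51.2,-51.6,13.4,-0.5],[-51.2,-51.6,13.4,-0.5],[-51.2,-51.6,13.4,-0.5],[-51.2,-51.6,13.4,-0.5]]' 1
python3 - <<'E'
from h import *
go(.513,-.105,.04,np.pi+.092)
c=cam('side'); P=cloud(c); s=robot.state()['position']
r=(abs(P[...,0]-s[0])<.07)&(abs(P[...,1]-s[1])<.09)&(P[...,2]>.03)&(P[...,2]<.3)
q=P[r]; 
for lo in np.arange(.03,.2,.01):
    k=q[(q[:,2]>lo)&(q[:,2]<lo+.01)]
    if len(k): print(lo.round(2),len(k),(k.min(0)-s).round(3),(k.max(0)-s).round(3))
print(s); save(c,'d2.png')
E
```

```text
time_s: 2.15
position: [0.5133, -0.1021, 0.0976]
ee_rot: [3.14, -0.004, -3.049]
force: [-0.1, 0.1, -0.1]
finger_gap: 0.0856
grasp_force: 0.0
go [ 0.03 -0.29  5.76] 0.001
0.03 113 [-0.047  0.076 -0.069] [ 0.068  0.09  -0.059]
0.04 64 [-0.044  0.076 -0.059] [ 0.066  0.09  -0.055]
0.1 12 [-0.014 -0.052  0.007] [0.009 0.048 0.011]
0.11 53 [-0.015 -0.058  0.011] [0.01  0.057 0.021]
0.12 62 [-0.016 -0.059  0.021] [0.012 0.056 0.031]
0.13 61 [-0.016 -0.057  0.031] [0.011 0.057 0.041]
0.14 48 [-0.017 -0.059  0.041] [0.006 0.064 0.051]
0.15 102 [-0.02  -0.077  0.051] [0.019 0.072 0.061]
0.16 156 [-0.021 -0.075  0.061] [0.02  0.072 0.071]
0.17 167 [-0.022 -0.073  0.071] [0.019 0.072 0.081]
0.18 150 [-0.021 -0.074  0.081] [0.018 0.071 0.091]
0.19 189 [-0.023 -0.073  0.091] [0.017 0.067 0.101]
[ 0.51254216 -0.10227049  0.09881931]
```

```bash
python3 - <<'E'
from h import *
i=cv2.imread('pics/d2.png'); c=np.load('side.npy',allow_pickle=True).item()
u=proj(c,[[.513,-.1022,.098],[.513,-.1022,.073]]); print(u)
x,y=u[0].astype(int); cv2.imwrite('pics/d3.png',cv2.resize(i[y-75:y+75,x-100:x+100],None,fx=4,fy=4))
E
```

```text
[[274.21013546 196.85120626]
 [273.80782642 205.1403173 ]]
```

View pics/d3.png

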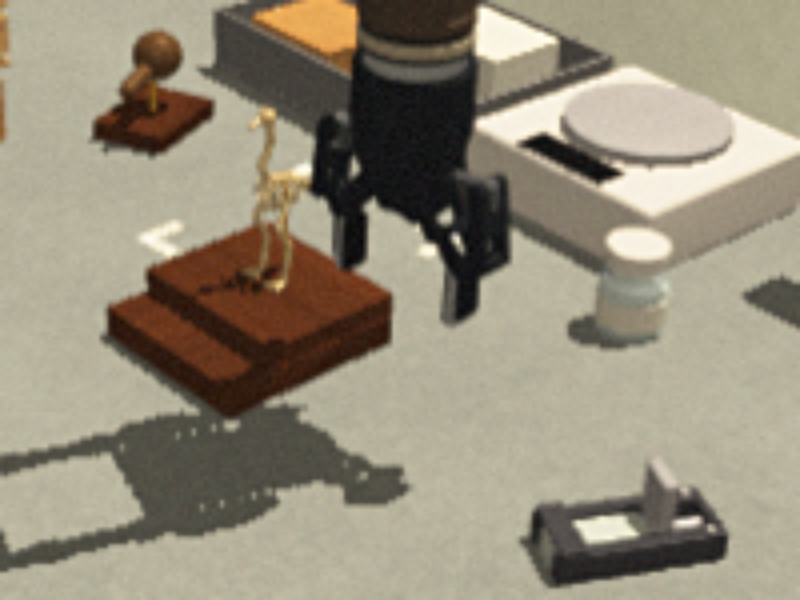

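The crop shows the open gripper beside the mount, with fingertips at about (350,262) and (455,318). It is clear of the skeleton and the base.

```bash
python3 -m pendant '[[0,-0.3,3,0],[0,-0.3,5,0],[0,-0.3,6.5,0],[0,-0.3,6.8,0],[0,-0.3,6.8,0]]'
cat > tips.py <<'E'
from h import *
c=cam('side'); P=cloud(c); s=robot.state()['position']
r=(abs(P[...,0]-s[0])<.03)&(abs(P[...,1]-s[1])<.07)&(P[...,2]>.008)&(c['color'].max(2)<70)
q=P[r]; print(s)
for lo in np.arange(.008,.06,.006):
    k=q[(q[:,2]>lo)&(q[:,2]<lo+.006)]
    if len(k): print(lo.round(3),len(k),(k.min(0)).round(3),(k.max(0)).round(3))
save(c,'d4.png')
E
python3 tips.py
```

```text
time_s: 2.7
position: [0.5131, -0.1063, 0.0327]
ee_rot: [3.142, -0.0, -3.05]
force: [-0.1, -0.3, -0.0]
finger_gap: 0.0856
grasp_force: 0.0
[ 0.51390177 -0.10655134  0.03328143]
0.038 5 [ 0.499 -0.065  0.042] [ 0.514 -0.06   0.044]
0.044 14 [ 0.496 -0.16   0.044] [ 0.517 -0.06   0.05 ]
0.05 19 [ 0.499 -0.163  0.05 ] [ 0.52  -0.06   0.056]
0.056 20 [ 0.499 -0.166  0.056] [ 0.523 -0.062  0.061]
```

```bash
python3 -m pendant '[[0,0,0.8,0],[0,0,1.2,0],[0,0,1.2,0]]'
sed -i 's/&(c.*<70)//' tips.py
python3 tips.py
python3 - <<'E'
from h import *
c=np.load('side.npy',allow_pickle=True).item(); i=cv2.imread('pics/d4.png')
x,y=proj(c,[[.513,-.105,.02]])[0].astype(int);print(x,y); cv2.imwrite('pics/d5.png',cv2.resize(i[y-50:y+50,x-60:x+60],None,fx=5,fy=5))
E
```

```text
time_s: 3.05
position: [0.513, -0.1064, 0.0199]
ee_rot: [3.141, -0.001, -3.05]
force: [-0.6, 0.5, 0.1]
finger_gap: 0.0855
grasp_force: 0.0
[ 0.51316737 -0.10643953  0.02005639]
0.026 8 [ 0.497 -0.066  0.028] [ 0.519 -0.057  0.032]
0.032 24 [ 0.495 -0.161  0.032] [ 0.524 -0.061  0.038]
0.038 31 [ 0.497 -0.163  0.038] [ 0.524 -0.052  0.044]
0.044 26 [ 0.495 -0.164  0.045] [ 0.522 -0.058  0.05 ]
0.05 38 [ 0.496 -0.164  0.05 ] [ 0.524 -0.06   0.056]
0.056 30 [ 0.498 -0.164  0.056] [ 0.52  -0.057  0.062]
273 222
```

View pics/d5.png

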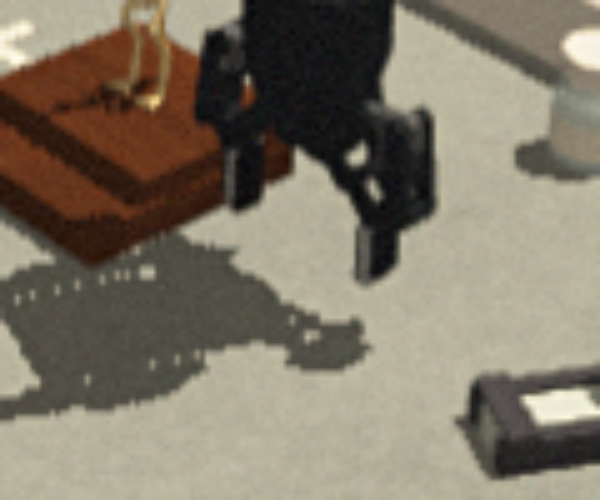

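The near fingertip at (375,280) and the far one at (242,208) are still about 25 mm above the bench. I'll go down further in small steps, watching the force.

```bash
python3 -m pendant '[[0,0,0.5,0],[0,0,1.0,0],[0,0,1.0,0],[0,0,1.0,0]]'; python3 tips.py|head -3;  python3 - <<'E'
from h import *
Y=np.pi+.092;s=robot.state(); print(robot.tips_ahead,s['force'],s['joint_positions'])
E
```

```text
time_s: 3.5
position: [0.5131, -0.1064, 0.0099]
ee_rot: [3.141, -0.001, -3.05]
force: [0.2, 0.1, -0.8]
finger_gap: 0.0853
grasp_force: 0.0
[ 0.51337519 -0.10648827  0.01013523]
0.014 4 [ 0.5   -0.064  0.018] [ 0.511 -0.061  0.02 ]
0.02 15 [ 0.496 -0.155  0.02 ] [ 0.527 -0.06   0.026]
0.025 [0.17410298 0.39655069 0.4542253 ] [-2.87595182e-01  4.48053973e-01  1.98726527e+00  1.30585942e-05
  7.06533743e-01 -1.94955520e+00]
```

```bash
python3 -m pendant '[[-0.7,1,0.4,0],[-0.7,2,0.4,0],[-0.7,2.5,0.4,0],[-0.7,3,0.4,0],[-0.7,3.5,0.4,0],[-0.7,4,0.4,0],[-0.7,4.5,0.4,0],[-0.7,5,0.4,0],[-0.7,5.5,0.4,0],[-0.7,6,0.4,0],[-0.7,6,0.4,0]]'
cat > meas.py <<'E'
from h import *
import sys
S=np.array([.6255,.1405]); SY=.092
def rect(n):
    c=cam(n); P=cloud(c); im=c['color'].astype(int); v=im.max(2); sat=(v-im.min(2))/np.maximum(v,1); X,Y,Z=np.moveaxis(P,2,0)
    m=((X>.38)&(X<.75)&(Y>-.1)&(Y<.24)&(Z>.035)&(Z<.049)&(sat>.4)).astype(np.uint8)
    k,l,st,ce=cv2.connectedComponentsWithStats(m); i=1+st[1:,4].argmax(); r=cv2.minAreaRect(P[l==i][:,:2].astype(np.float32))
    w,a=r[1],r[2]
    if w[0]>w[1]: w=w[::-1]; a-=90
    a=np.radians((a+45)%90-45); o=loc(r[0],a,-.018,0); d=o-S
    print(n,'mount',o.round(4),'yaw',round(a,3),'wh',np.round(w,4),'spotframe mm',(1000*np.array([d@[np.cos(SY),np.sin(SY)],d@[-np.sin(SY),np.cos(SY)]])).round(1),'dyaw',round(a-SY,3)); return c
for n in ('scene','side'): save(rect(n),sys.argv[1]+n+'.png')
s=robot.state(); print(s['position'],s['force'])
E
python3 meas.py p1
```

```text
time_s: 4.65
position: [0.5147, -0.0451, 0.0063]
ee_rot: [3.141, -0.0, -3.05]
force: [0.0, 0.4, -0.4]
finger_gap: 0.0854
grasp_force: 0.0
scene mount [0.5032 0.0802] yaw 0.052 wh [0.1166 0.1435] spotframe mm [-127.3  -48.8] dyaw -0.04
side mount [0.4955 0.0793] yaw -0.021 wh [0.1144 0.1454] spotframe mm [-135.1  -49. ] dyaw -0.113
[ 0.51493266 -0.04549584  0.00642132] [-0.32866582 -0.00952516  0.03122702]
```

```bash
python3 -m pendant '[[0,0.5,0,0],[0,1,0,0],[0,1.5,0,0],[0,2,0,0],[0,2.5,0,0],[0,3,0,0],[0,3.5,0,0],[0,4,0,0],[0,4.4,0,0],[0,4.7,0,0],[0,4.7,0,0],[0,3,0,0],[0,0,0,0],[0,-2,0,0],[0,-2,-2,0]]'; python3 meas.py p2
```

```text
time_s: 6.25
position: [0.5139, -0.0664, 0.0239]
ee_rot: [3.139, -0.006, -3.053]
force: [0.2, -0.0, -1.1]
finger_gap: 0.0853
grasp_force: 0.0
scene mount [0.4972 0.1284] yaw 0.07 wh [0.1168 0.1385] spotframe mm [-128.8   -0.3] dyaw -0.022
side mount [0.4942 0.1256] yaw 0.062 wh [0.1169 0.1455] spotframe mm [-132.1   -2.8] dyaw -0.03
[ 0.51791329 -0.06598537  0.02748888] [ 0.74184639  0.63521896 -0.16684423]
```

```bash
python3 - <<'E'
from h import *
Y=np.pi+.092
go(.40,-.066,.1,Y); go(.3856,.1169,.08,Y); go(.3856,.1169,.003,Y)
E
```

```text
go [11.73  1.06 -7.28] -0.002
go [11.53 19.4  -5.27] -0.002
go [11.55 19.4   2.43] -0.002
```

```bash
python3 -m pendant '[[3,0,-7.2,0],[8,0.5,-7.2,0],[11.7,1,-7.2,0],[11.7,6,-7.2,0],[11.6,11,-6,0],[11.6,16,-5.2,0],[11.5,19.4,-5.2,0],[11.5,19.4,-5.2,0],[11.5,19.4,-1,0],[11.5,19.4,1.5,0],[11.5,19.4,2.3,0],[11.5,19.4,2.3,0]]'; python3 - <<'E'
from h import *
s=robot.state(); Y=np.pi+.092
for X in (-.11,-.095,-.087): go(*loc((.6255,.1405),.092,X,-.0015),.003,Y)
E
```

```text
time_s: 7.55
position: [0.3828, 0.1162, 0.002]
ee_rot: [-3.141, -0.004, -3.051]
force: [0.1, -0.4, 0.6]
finger_gap: 0.0853
grasp_force: 0.0
go [-13.39   0.06  -0.15] -0.001
go [-14.89   0.06  -0.16] -0.001
go [-15.69   0.06  -0.16] -0.001
```

```bash
python3 -m pendant '[[-1,0,0,0],[-2,0,0,0],[-2.5,0,0,0],[-3.2,0,0,0],[-4,0,0,0],[-4.8,0,0,0],[-5.6,0,0,0],[-6.4,0,0,0],[-7.2,0,0,0],[-8,0,0,0],[-8.8,0,0,0],[-9.6,0,0,0],[-10.4,0,0,0],[-11.2,0,0,0],[-12,0,0,0],[-12.8,0,0,0],[-13.4,0,0,0],[-13.8,0,0,0],[-14,0,0,0],[-14,0,0,0]]'; python3 meas.py p3
```

```text
time_s: 9.55
position: [0.5237, 0.1294, 0.0034]
ee_rot: [-3.142, -0.001, -3.05]
force: [-4.1, -0.3, 0.4]
finger_gap: 0.085
grasp_force: 2.0
scene mount [0.6096 0.1405] yaw 0.094 wh [0.116  0.1402] spotframe mm [-15.8   1.5] dyaw 0.002
side mount [0.607  0.1377] yaw 0.048 wh [0.1152 0.1488] spotframe mm [-18.7  -1.1] dyaw -0.044
[0.5237155  0.12944235 0.00337903] [-3.06988524 -0.00761716  1.06776743]
```

```bash
python3 -m pendant '[[-0.5,0,0,0],[-1,0,0,0],[-1.3,0,0,0],[-1.6,0,0,0],[-1.6,0,0,0],[-1.6,0,0,0],[2,0,0,0],[4,0,-2,0],[7,-1,-6,0],[10,-5,-10,0],[11,-10,-12,0],[11,-10,-12,0]]'; python3 meas.py p4; python3 - <<'E'
import cv2
from h import *
i=cv2.imread('pics/p4scene.png'); c=np.load('scene.npy',allow_pickle=True).item()
x,y=proj(c,[[.6255,.1405,0]])[0].astype(int); print(x,y)
a=cv2.resize(i[y-60:y+60,x-80:x+80],None,fx=5,fy=5); cv2.imwrite('pics/p4c.png',a)
E
```

```text
time_s: 10.85
position: [0.4263, 0.0175, 0.1268]
ee_rot: [-3.139, 0.009, -3.051]
force: [0.8, 0.7, -0.3]
finger_gap: 0.0854
grasp_force: 0.0
scene mount [0.6269 0.1424] yaw 0.092 wh [0.1154 0.1393] spotframe mm [1.6 1.8] dyaw -0.0
side mount [0.6218 0.1387] yaw 0.113 wh [0.1202 0.1473] spotframe mm [-3.8 -1.5] dyaw 0.021
[0.42665604 0.01797525 0.12611249] [ 1.00831897  0.71883938 -0.46488963]
264 262
```

View pics/p4c.png

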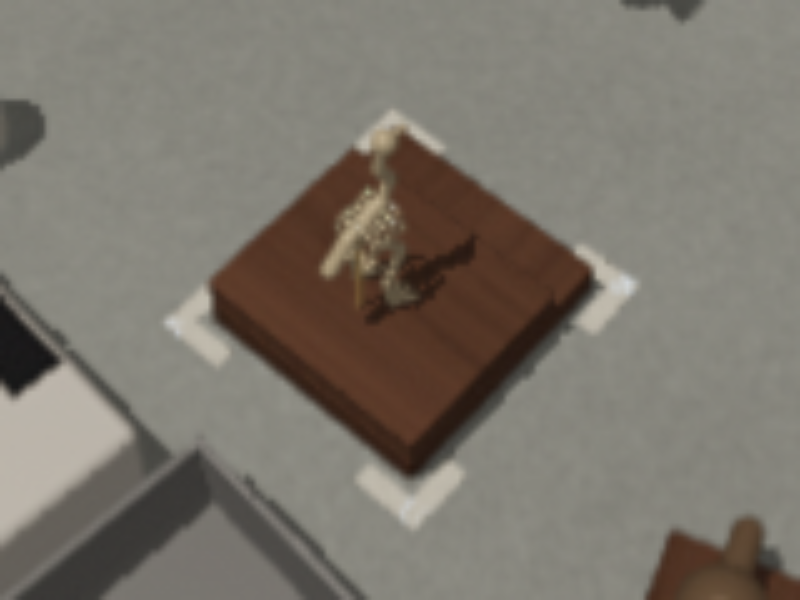

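All four tape corners are clear of the base, at (400,120), (195,325), (608,285) and (410,495), with even gaps, so the mount sits squarely. Next is the holder.

```bash
python3 - <<'E'
from h import *
go(.53,-.277,.17,2.71)
E
```

```text
go [ -7.75 -30.3   -4.27] 0.519
```

```bash
python3 -m pendant '[[-7.8,-30.3,-4.3,0.52],[-7.8,-30.3,-4.3,0.52],[-7.8,-30.3,-4.3,0.52],[-7.8,-30.3,-4.3,0.52],[-7.8,-30.3,-4.3,0.52],[-7.8,-30.3,-4.3,0.52],[-7.8,-30.3,-4.3,0.52],[-7.8,-30.3,-4.3,0.52],[-7.8,-30.3,-4.3,0.52]]' 0
python3 - <<'E'
from h import *
c=cam('wrist'); P=cloud(c); save(c,'w1.png'); np.save('w1.npy',c,allow_pickle=True)
X,Y,Z=np.moveaxis(P,2,0); d=np.hypot(X-.5372,Y+.28)<.1
for lo,hi in((.012,.027),(.045,.065)):
    q=P[d&(Z>lo)&(Z<hi)]; r=cv2.minAreaRect(q[:,:2].astype(np.float32)); print(lo,len(q),np.round(r[0],4),np.round(r[1],4),round(r[2],1),cv2.boxPoints(r).round(3).tolist(),q[:,2].max())
cv2.imwrite('pics/w1b.png',cv2.resize(c['color'],(800,600))[...,::-1])
E
```

```text
time_s: 11.85
position: [0.5286, -0.2733, 0.1651]
ee_rot: [3.14, -0.002, 2.713]
force: [-0.5, 0.2, 0.5]
finger_gap: 0.0001
grasp_force: 0.0
0.012 3525 [ 0.5419 -0.281 ] [0.05  0.104] 65.0 [[0.48399999737739563, -0.28200000524520874], [0.578000009059906, -0.32600000500679016], [0.6000000238418579, -0.2800000011920929], [0.5049999952316284, -0.23600000143051147]] 0.02690698576161271
0.045 368 [ 0.5592 -0.2889] [0.0294 0.0102] 63.1 [[0.5479999780654907, -0.30000001192092896], [0.5569999814033508, -0.30399999022483826], [0.5699999928474426, -0.27799999713897705], [0.5609999895095825, -0.27300000190734863]] 0.05593589371054056
```

View pics/w1b.png

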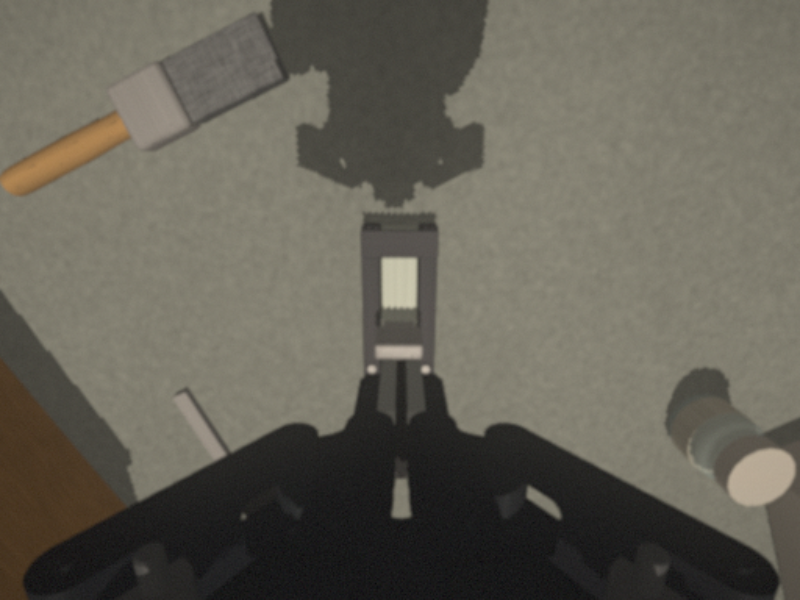

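The wrist view shows the holder with its mouth up at (400,225), the bar's bright top at (398,285) and the tab top at (398,352). The caliper, at (200,420), is clear of the holder.

```bash
python3 - <<'E'
from h import *
s=robot.state()['position']
for n in('side','scene'):
    c=cam(n); P=cloud(c)
    r=(abs(P[...,0]-s[0])<.03)&(abs(P[...,1]-s[1])<.04)&(P[...,2]>.09); q=P[r]; z=np.sort(q[:,2])-s[2]; print(n,len(q),z[:12].round(4))
    k=q[q[:,2]<s[2]+.03]-s; R=Ro.from_euler('z',-2.713).as_matrix(); k=k@R.T; print(k.min(0).round(3),k.max(0).round(3))
for x,z in((.055,.10),(.055,.045),(0.055,.035),(.030-.042,.035)): go(*loc((.537,-.279),-.436,x,0),z,np.pi-.436)
E
```

```text
side 2561 [-0.0048 -0.0042 -0.0036 -0.0035 -0.0033 -0.0033 -0.0028 -0.0025 -0.0019
 -0.0018 -0.0014 -0.0008]
[-0.011 -0.011 -0.005] [0.012 0.018 0.03 ]
scene 1586 [-0.0034 -0.0031 -0.0016 -0.0015 -0.0012  0.0004  0.0015  0.0027  0.0036
  0.0054  0.0057  0.0061]
[-0.011 -0.017 -0.003] [0.011 0.003 0.029]
go [-6.58 -0.28  6.53] 0.009
go [-6.59 -0.28 12.03] 0.009
go [-6.59 -0.28 13.03] 0.009
go [ 0.11 -0.22 13.04] 0.009
```

```bash
python3 -m pendant '[[-4,-0.2,3,0.01],[-6.6,-0.3,6,0.01],[-6.6,-0.3,10,0.01],[-6.6,-0.3,12.5,0.01],[-6.6,-0.3,13.2,0.01],[-6.6,-0.3,13.2,0.01],[-6.6,-0.3,13.2,0.01]]' 0
python3 -m pendant '[[0.7,0,0,0],[1.2,0,0,0],[1.7,0,0,0],[2.2,0,0,0],[2.7,0,0,0],[3.2,0,0,0],[3.7,0,0,0],[4.2,0,0,0],[4.7,0,0,0],[5,0,0,0],[5.2,0,0,0],[5.3,0,0,0],[5.3,0,0,0]]'
```

```text
time_s: 12.7
position: [0.5888, -0.305, 0.0359]
ee_rot: [-3.141, 0.003, 2.704]
force: [0.4, 0.4, 0.1]
finger_gap: -0.0
grasp_force: 0.0
time_s: 14.0
position: [0.5396, -0.2827, 0.0344]
ee_rot: [-3.141, 0.0, 2.703]
force: [4.8, -2.7, 4.1]
finger_gap: -0.0001
grasp_force: 2.4
```

```bash
python3 -m pendant '[[0.2,0,0,0],[0.4,0,0,0],[0.4,0,0,0],[0.4,0,0,0]]'; python3 -m pendant '[[0.15,0,0,0],[0.15,0,0,0],[0.15,0,0,0]]'
```

```text
time_s: 14.4
position: [0.536, -0.2809, 0.0342]
ee_rot: [-3.141, -0.0, 2.703]
force: [4.3, -3.3, 3.0]
finger_gap: -0.0001
grasp_force: 2.4
time_s: 14.7
position: [0.5352, -0.2805, 0.0343]
ee_rot: [-3.141, 0.001, 2.703]
force: [4.8, -2.4, 3.3]
finger_gap: -0.0001
grasp_force: 2.9
```

```bash
python3 -m pendant '[[0.1,0,0,0],[0.2,0,0,0],[0.2,0,0,0]]'; python3 -m pendant '[[0.1,0,0,0],[0.2,0,0,0],[0.2,0,0,0]]'
```

```text
time_s: 15.0
position: [0.5351, -0.2805, 0.0344]
ee_rot: [-3.141, 0.006, 2.703]
force: [7.5, -4.9, -1.2]
finger_gap: 0.0001
grasp_force: 4.9
time_s: 15.3
position: [0.535, -0.2805, 0.0345]
ee_rot: [-3.141, 0.01, 2.702]
force: [12.0, -7.2, -4.6]
finger_gap: -0.0001
grasp_force: 6.7
```

The force rose sharply with no further motion, so the ejector is at its stop. Now I'll retreat, lift and look at the bar.

```bash
python3 -m pendant '[[-1,0,0,0],[-2,0,0,0],[-2.5,0,-1,0],[-2.5,0,-4,0],[-1,0,-8,0],[3,0,-10,0],[6.7,0,-10,0],[6.7,0,-10,0],[6.7,0,-10,0]]' 1
python3 - <<'E'
from h import *
c=cam('wrist'); P=cloud(c); cv2.imwrite('pics/w2.png',cv2.resize(c['color'],(800,600))[...,::-1])
im=c['color'].astype(int); v=im.max(2); X,Y,Z=np.moveaxis(P,2,0); o=np.array([.537,-.279]); ax=np.array([np.cos(-.436),np.sin(-.436)])
hx=(X-o[0])*ax[0]+(Y-o[1])*ax[1]; hy=-(X-o[0])*ax[1]+(Y-o[1])*ax[0]
for nm,m in (('out',(hx<-.051)&(hx>-.12)&(abs(hy)<.04)&(Z>.011)&(Z<.03)),('holder',(hx>-.06)&(hx<.08)&(abs(hy)<.04)&(Z>.012)&(Z<.028)),('tab',(abs(hx)<.05)&(abs(hy)<.03)&(Z>.047))):
    q=np.c_[hx[m],hy[m]].astype(np.float32)*1000
    if len(q)>5: r=cv2.minAreaRect(q); print(nm,len(q),np.round(r[0],1),np.round(r[1],1),round(r[2],1),'z',np.median(Z[m]),q.min(0),q.max(0))
print(robot.state()['position'],robot.state()['force'])
E
```

```text
time_s: 16.2
position: [0.4679, -0.2486, 0.1335]
ee_rot: [3.141, -0.005, 2.703]
force: [-1.0, 0.1, 0.5]
finger_gap: 0.0858
grasp_force: 0.0
out 940 [-68.8   0.2] [24.  35.6] 89.4 z 0.01728376928232922 [-86.61689  -11.853157] [-51.00088   12.205113]
holder 3368 [2.3 0.1] [124.5  50.3] 0.1 z 0.01973851340325622 [-59.967834 -24.981918] [64.51541 25.38315]
tab 431 [24.8  0.3] [30.1 10.7] 88.8 z 0.05398961856539994 [ 19.446583 -14.772711] [30.37997  15.245215]
[ 0.46945364 -0.2494844   0.13392717] [ 0.1662276  -0.73924894  0.43610639]
```

View pics/w2.png

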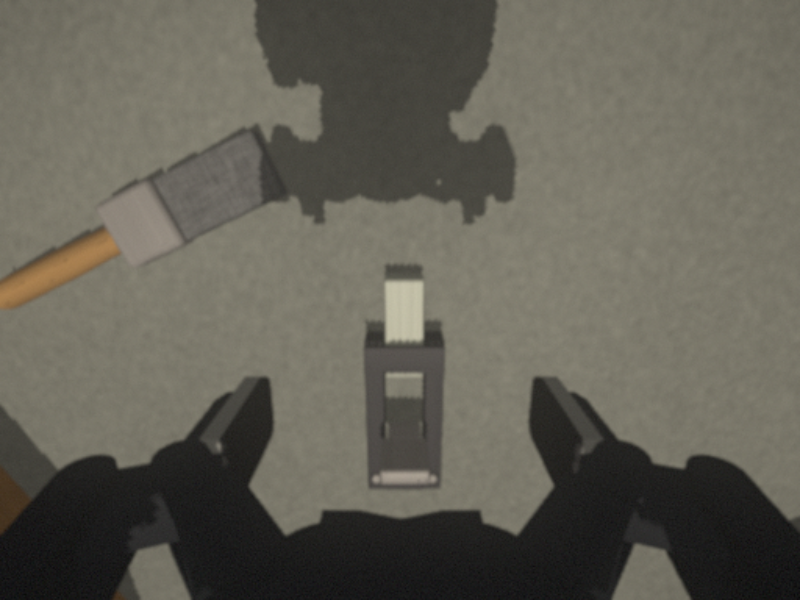

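The wrist view shows the bar's bright end standing out of the mouth at (404,310), the tab sprung back at (403,478) and the brush clear at (210,190). Next I grip the end that sticks out.

```bash
python3 - <<'E'
from h import *
for z in(.05,.009): go(*loc((.537,-.279),-.436,-.073,.0002),z,np.pi-.436)
E
```

```text
go [-0.09  0.2   8.39] -0.003
go [-0.1   0.2  12.49] -0.003
```

```bash
python3 -m pendant '[[-0.1,0.2,4,0],[-0.1,0.2,8,0],[-0.1,0.2,11,0],[-0.1,0.2,12.5,0],[-0.1,0.2,12.5,0],[-0.1,0.2,12.5,0]]' 1; python3 -m pendant '[[0,0,0,0],[0,0,0,0],[0,0,0,0],[0,0,0,0],[0,0,0,0],[0,0,0,0],[0,0,0,0],[0,0,0,0]]' 0
```

```text
time_s: 16.85
position: [0.4731, -0.2492, 0.0097]
ee_rot: [-3.141, 0.001, 2.703]
force: [-0.1, -0.9, 0.0]
finger_gap: 0.0852
grasp_force: 0.0
time_s: 17.65
position: [0.4729, -0.249, 0.0103]
ee_rot: [-3.141, 0.002, 2.703]
force: [-0.2, 0.1, 5.7]
finger_gap: 0.0219
grasp_force: 60.0
```

```bash
python3 -m pendant '[[0,0,-0.1,0],[0.8,0,-0.1,0],[1.6,0,-0.1,0],[2.4,0,-0.1,0],[3.2,0,-0.1,0],[4,0,-0.1,0],[5,0,-0.2,0],[6,0,-1,0],[6,0,-4,0],[6,0,-7,0],[6,0,-7,0]]'; python3 - <<'E'
from h import *
for z in (.08,.03,.011): go(*loc((.45,0),.092+np.pi/2,.014,0),z,np.pi/2+.092)
E
```

```text
time_s: 18.75
position: [0.4194, -0.2242, 0.0823]
ee_rot: [-3.141, 0.006, 2.703]
force: [0.5, -0.1, -0.1]
finger_gap: 0.0221
grasp_force: 59.2
go [ 7.46 22.8   0.17] 1.04
go [ 7.49 22.81  5.17] 1.04
go [ 7.5  22.81  7.07] 1.04
```

```bash
python3 -m pendant '[[7.5,22.8,0.2,1.04],[7.5,22.8,0.2,1.04],[7.5,22.8,0.2,1.04],[7.5,22.8,0.2,1.04],[7.5,22.8,0.2,1.04],[7.5,22.8,0.2,1.04],[7.5,22.8,0.2,1.04],[7.5,22.8,0.2,1.04],[7.5,22.8,0.2,1.04],[7.5,22.8,3,1.04],[7.5,22.8,5,1.04],[7.5,22.8,6,1.04],[7.5,22.8,6.5,1.04],[7.5,22.8,6.7,1.04],[7.5,22.8,6.7,1.04]]'; python3 - <<'E'
from h import *
c=cam('side'); P=cloud(c); m=(np.hypot(P[...,0]-.45,P[...,1])<.04)&(c['color'].min(2)>130); q=P[m&(P[...,2]>.005)]; print(len(q),q[:,2].min() if len(q) else 0, q[:,2].max() if len(q) else 0)
save(c,'l1.png'); go(*loc((.45,0),.092+np.pi/2,.014,0),.0108,np.pi/2+.092); print(robot.state()['force'])
E
```

```text
time_s: 20.25
position: [0.4471, 0.0151, 0.0125]
ee_rot: [3.141, 0.0, 1.663]
force: [0.6, 0.4, -0.3]
finger_gap: 0.0225
grasp_force: 59.3
90 0.005420942267925444 0.2056096966871625
go [-0.13  0.12  0.2 ] 0.0
[-0.15501436 -0.02073208  0.50053985]
```

```bash
python3 -m pendant '[[0,0,0.1,0],[0,0,0.2,0],[0,0,0.22,0],[0,0,0.22,0]]'; python3 -m pendant '[[0,0,0,0],[0,0,0,0],[0,0,0,0],[0,0,0,0],[0,0,-3,0],[0,0,-7,0],[0,0,-12,0],[0,0,-12,-0.3],[0,0,-12,-0.8],[0,0,-12,-1.57],[0,0,-12,-1.57],[0,0,-12,-1.57],[0,0,-12,-1.57],[0,0,-12,-1.57],[0,0,-12,-1.57],[0,0,-12,-1.57],[0,0,-12,-1.57]]' 1
cat > bar.py <<'E'
from h import *
def bar(c,zt,ctr,rad=.06,th=110):
    P=cloud(c); im=c['color'].astype(int); v=im.max(2); X,Y,Z=np.moveaxis(P,2,0)
    m=(np.hypot(X-ctr[0],Y-ctr[1])<rad)&(abs(Z-zt)<.006)&(v>th)
    k,l,st,ce=cv2.connectedComponentsWithStats(m.astype(np.uint8)); i=1+st[1:,4].argmax()
    q=P[l==i]; r=cv2.minAreaRect(q[:,:2].astype(np.float32)); b=cv2.boxPoints(r); e=[b[1]-b[0],b[2]-b[1]]; e=max(e,key=np.linalg.norm)
    a=np.arctan2(e[1],e[0])%np.pi; print('bar',np.round(r[0],4),np.round(r[1],4),'x-dir',round(a,3),'z',np.median(q[:,2]).round(4)); return np.array(r[0]),a
E
python3 - <<'E'
from bar import *
c=cam('wrist'); cv2.imwrite('pics/w3.png',cv2.resize(c['color'],(800,600))[...,::-1])
o,a=bar(c,.018,(.45,0))
for n in('scene','side'): bar(cam(n),.018,(.45,0))
go(*o,.05,a+np.pi/2); go(*o,.004,a+np.pi/2)
E
```

```text
time_s: 20.7
position: [0.447, 0.0152, 0.0103]
ee_rot: [3.141, 0.0, 1.663]
force: [-0.4, -0.1, 0.5]
finger_gap: 0.0222
grasp_force: 59.4
time_s: 22.4
position: [0.4466, 0.0152, 0.13]
ee_rot: [3.142, -0.0, -3.114]
force: [-0.1, -0.7, 0.5]
finger_gap: 0.0852
grasp_force: 0.0
bar [ 0.4487 -0.0021] [0.0237 0.0641] x-dir 1.677 z 0.0174
bar [ 0.4486 -0.0014] [0.0271 0.0625] x-dir 1.666 z 0.0171
bar [ 0.4474 -0.0032] [0.0282 0.0654] x-dir 1.625 z 0.0156
go [-0.18 -1.73  8.  ] -0.088
go [-0.18 -1.73 12.6 ] -0.088
```

View pics/w3.png

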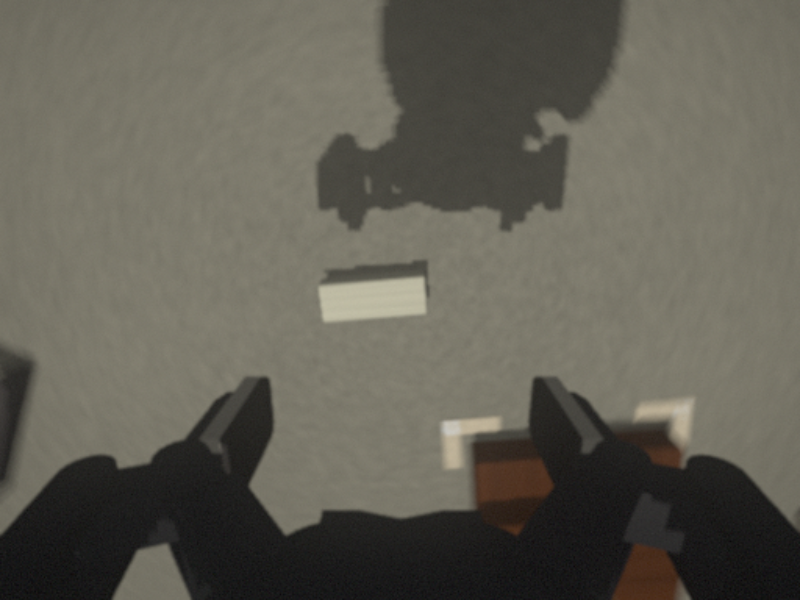

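The wrist view shows the bar lying flat and free at (373,298). The near-edge tape corners, at (465,440) and (670,415), stand clear of the base.

```bash
python3 -m pendant '[[-0.2,-1.7,4,-0.08],[-0.2,-1.7,8,-0.08],[-0.2,-1.7,8,-0.08],[-0.2,-1.7,8,-0.08]]' 1; python3 - <<'E'
from h import *
go(.4487,-.0021,.004,1.677+np.pi/2)
E
```

```text
time_s: 22.95
position: [0.4482, -0.0016, 0.0497]
ee_rot: [3.141, -0.003, -3.042]
force: [0.1, -0.1, 0.2]
finger_gap: 0.0851
grasp_force: 0.0
go [-0.06 -0.05  4.57] -0.007
```

```bash
python3 -m pendant '[[-0.1,-0.1,2.5,-0.01],[-0.1,-0.1,4,-0.01],[-0.1,-0.1,4.6,-0.01],[-0.1,-0.1,4.6,-0.01],[-0.1,-0.1,4.6,-0.01]]' 1;  python3 -m pendant '[[0,0,0,0],[0,0,0,0],[0,0,0,0],[0,0,0,0],[0,0,0,0],[0,0,0,0]]' 0; python3 -m pendant '[[0,0,-2,0],[0,0,-6,0],[0,0,-8,0],[0,0,-8,0],[0,0,-8,0]]'
python3 - <<'E'
from bar import *
s=robot.state()['position']; print(s)
for n in('scene','side'): bar(cam(n),.018+.08,s[:2],.07)
E
python3 meas.py p5
```

```text
time_s: 23.45
position: [0.4517, -0.0027, 0.0056]
ee_rot: [-3.141, 0.003, -3.031]
force: [0.6, -0.6, 0.3]
finger_gap: 0.0855
grasp_force: 0.0
time_s: 24.05
position: [0.4514, -0.0027, 0.0057]
ee_rot: [-3.141, 0.002, -3.031]
force: [-1.6, 0.1, 9.6]
finger_gap: 0.062
grasp_force: 64.9
time_s: 24.55
position: [0.4504, -0.0027, 0.0845]
ee_rot: [-3.141, 0.001, -3.03]
force: [0.6, -0.5, -1.6]
finger_gap: 0.062
grasp_force: 66.7
[ 0.45040995 -0.00267082  0.08445216]
bar [ 0.4529 -0.0031] [0.0179 0.0575] x-dir 1.665 z 0.0959
bar [0.4444 0.    ] [0.0269 0.0676] x-dir 1.69 z 0.0938
scene mount [0.6262 0.1419] yaw 0.093 wh [0.1169 0.1399] spotframe mm [0.8 1.4] dyaw 0.001
side mount [0.6219 0.1384] yaw 0.086 wh [0.118  0.1429] spotframe mm [-3.7 -1.8] dyaw -0.006
[ 0.44881001 -0.0025113   0.08268587] [-2.09220129 -0.01347962 -0.68315405]
```

```bash
python3 - <<'E'
from h import *
go(.51,.13,.13,np.pi+.092)
E
```

```text
go [-7.54 12.49 -4.75] 0.019
```

```bash
python3 -m pendant '[[-3,5,-4.7,0.02],[-5,9,-4.7,0.02],[-7.5,12.5,-4.7,0.02],[-7.5,12.5,-4.7,0.02],[-7.5,12.5,-4.7,0.02],[-7.5,12.5,-4.7,0.02]]'; python3 - <<'E'
from bar import *
c=cam('wrist'); cv2.imwrite('pics/w4.png',cv2.resize(c['color'],(800,600))[...,::-1]); s=robot.state(); p=s['position']; print(p,s['ee_rot'])
bar(c,p[2]+.013,p[:2],.07)
P=cloud(c); im=c['color'].astype(int); v=im.max(2); sat=(v-im.min(2))/np.maximum(v,1); o=np.array([.6255,.1405]); d=P[...,:2]-o
u=np.array([np.cos(.092),np.sin(.092)]); sx=d@u*1000; sy=d@[-u[1],u[0]]*1000; Z=P[...,2]
m=(sat>.4)&(sx>-100)&(sx<-20)&(abs(sy)<90)
for nm,k in(('ledge',m&(abs(Z-.025)<.005)),('tier',m&(abs(Z-.043)<.005))):
    if k.sum()>20: print(nm,k.sum(),'sx',np.percentile(sx[k],[.5,2,98,99.5]).round(1),'sy',np.percentile(sy[k],[.5,2,98,99.5]).round(1),'z',np.median(Z[k]))
# near ledge edge direction
k=m&(abs(Z-.025)<.005); b=[]
for y in range(-60,61,5):
    q=k&(abs(sy-y)<2.5)
    if q.sum()>5: b.append((y,np.percentile(sx[q],2),np.percentile(sx[q],98)))
b=np.array(b); print(b.round(1).tolist()); print(np.polyfit(b[:,0],b[:,1],1))
# tape
w=(v>150)&(sat<.25)&(abs(Z)<.008)&(sx<-50)&(sx>-110)&(abs(sy)<110)
for sgn in(-1,1):
    q=w&(sy*sgn>0); 
    if q.sum(): print('tape',sgn,q.sum(),sx[q].min().round(1),(sy[q]*sgn).min().round(1),(sy[q]*sgn).max().round(1))
E
```

```text
time_s: 25.35
position: [0.5091, 0.1291, 0.1295]
ee_rot: [-3.141, -0.004, -3.05]
force: [-0.5, -0.2, -1.1]
finger_gap: 0.062
grasp_force: 66.6
[0.50904218 0.12869034 0.12952714] [-3.14079852 -0.00394215 -3.05092966]
bar [0.5112 0.1293] [0.0147 0.0621] x-dir 1.668 z 0.1412
tier 2073 sx [-38.  -37.7 -20.3 -20.1] sy [-61.  -58.4  55.2  57.8] z 0.04261527271058399
[]Traceback (most recent call last):
  File "<stdin>", line 14, in <module>
IndexError: too many indices for array: array is 1-dimensional, but 2 were indexed
```

View pics/w4.png

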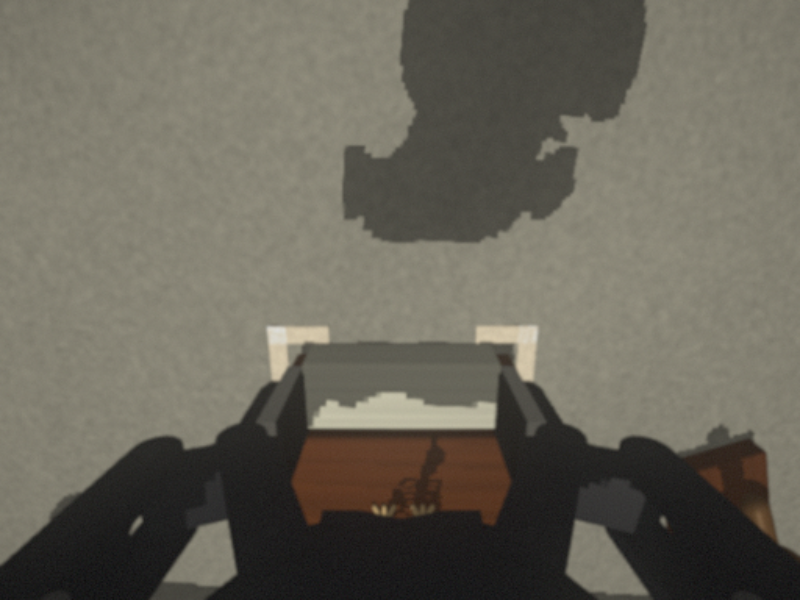

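```bash
python3 - <<'E'
from bar import *
S=np.array([.6255,.1405]); u=np.array([np.cos(.092),np.sin(.092)])
for t in range(2):
    s=robot.state(); p=s['position']; c=cam('wrist'); P=cloud(c); d=P[...,:2]-p[:2]; sx=d@u*1000; sy=d@[-u[1],u[0]]*1000; Z=P[...,2]-p[2]
    k=(abs(sy)<26)&(abs(sx)<30)&(abs(Z-.0125)<.004)
    print(p,k.sum(),'bar rel sx',np.percentile(sx[k],[.5,99.5]).round(1),'z',np.median(Z[k]).round(4))
    b=np.array([(y,np.percentile(sx[k&(abs(sy-y)<2)],1),np.percentile(sx[k&(abs(sy-y)<2)],99)) for y in range(-24,25,4)]); print(np.polyfit(b[:,0],b[:,1],1).round(3),np.polyfit(b[:,0],b[:,2],1).round(3))
    t=(Z+p[2]>.040)&(Z+p[2]<.046)&(abs(sy)<25); print('step at rel',np.percentile(sx[t],.5).round(1))
    D=(P[...,:2]-S); X=D@u*1000; Yy=D@[-u[1],u[0]]*1000; im=c['color'].astype(int); v=im.max(2); w=(v>140)&(abs(P[...,2])<.008)&(X<-78)&(X>-100)&(abs(Yy)<100)
    for g in(-1,1):
        q=w&(Yy*g>0); print('tape',g,X[q].min().round(1),(Yy[q]).min().round(1),(Yy[q]).max().round(1))
go(*loc(S,.092,-.057,0),.09,np.pi+.092); go(*loc(S,.092,-.057,0),.0335,np.pi+.092)
E
```

```text
[0.50904218 0.12869034 0.12952714] 4504 bar rel sx [-14.8   9. ] z 0.0117
[ 8.0000e-03 -1.4681e+01] [-2.000e-03  8.801e+00]
step at rel 79.0
tape -1 -100.0 -100.0 -0.9
tape 1 -100.0 0.1 99.9
[0.50920198 0.12849366 0.12974403] 4479 bar rel sx [-14.9   9. ] z 0.0117
[ 8.0000e-03 -1.4682e+01] [1.000e-03 8.819e+00]
step at rel 78.6
tape -1 -100.0 -100.0 -0.1
tape 1 -100.0 0.9 100.0
go [-5.97  0.15  3.99] -0.002
go [-5.98  0.15  9.64] -0.002
```

The wrist view shows the bar held by its two ends at (400,410), parallel to the step edge. The mount's tier is beyond it, and near-edge tape corners show at (275,345) and (528,345). The bar's centre is 63.7 mm short of the ledge middle along x.

```bash
python3 -m pendant '[[-3,0.1,0,0],[-5.5,0.15,0,0],[-6.4,0.15,2,0],[-6.4,0.15,5,0],[-6.4,0.15,7.5,0],[-6.4,0.15,8.5,0],[-6.4,0.15,9,0],[-6.4,0.15,9.2,0],[-6.4,0.15,9.2,0],[-6.4,0.15,9.2,0]]'; python3 - <<'E'
from bar import *
S=np.array([.6255,.1405]); u=np.array([np.cos(.092),np.sin(.092)])
s=robot.state(); p=s['position']; c=cam('wrist'); P=cloud(c); d=P[...,:2]-p[:2]; sx=d@u*1000; sy=d@[-u[1],u[0]]*1000; Z=P[...,2]-p[2]
k=(abs(sy)<24)&(abs(sx)<30)&(abs(Z-.0125)<.004); print(p,s['force'],'bar',np.percentile(sx[k],[.5,99.5]).round(1),'top z',np.median(P[...,2][k]))
D=P[...,:2]-p[:2]
for lo,hi in((.020,.03),(.04,.046)):
    t=(P[...,2]>lo)&(P[...,2]<hi)&(abs(sy)<24); print(lo,t.sum(),np.percentile(sx[t],[.5,5,95,99.5]).round(1) if t.sum() else '')
c2=cam('side'); x,y=proj(c2,[[*p[:2],.03]])[0].astype(int); i=c2['color'][y-60:y+60,x-80:x+80]; cv2.imwrite('pics/l2.png',cv2.resize(i,None,fx=4,fy=4)[...,::-1])
E
```

```text
time_s: 26.5
position: [0.5757, 0.1373, 0.0405]
ee_rot: [3.141, 0.003, -3.05]
force: [1.0, 0.3, -1.1]
finger_gap: 0.0622
grasp_force: 66.6
[0.57565109 0.13734755 0.04046157] [ 1.03556465  0.33148617 -1.11330539] bar [-15.   9.] top z 0.05210887634888381
0.02 2062 [-24.4 -24.  -10.7  -9.8]
0.04 4875 [-14.9 -14.5  50.5  53.9]
```

```bash
python3 -m pendant '[[0.2,-0.1,0,0],[0.35,-0.1,0.3,0],[0.35,-0.1,0.5,0],[0.35,-0.1,0.7,0],[0.35,-0.1,0.7,0],[0.35,-0.1,0.7,0]]'; python3 - <<'E'
from bar import *
u=np.array([np.cos(.092),np.sin(.092)])
s=robot.state(); p=s['position']; c=cam('wrist'); P=cloud(c); d=P[...,:2]-p[:2]; sx=d@u*1000; sy=d@[-u[1],u[0]]*1000; Z=P[...,2]-p[2]
k=(abs(sy)<24)&(abs(sx)<30)&(abs(Z-.0125)<.004); print(p,s['force'],'bar',np.percentile(sx[k],[.5,99.5]).round(1),'top z',np.median(P[...,2][k]))
t=(P[...,2]>.02)&(P[...,2]<.03)&(abs(sy)<24); print(t.sum(),np.percentile(sx[t],[.5,5,95,99.5]).round(1))
t=(P[...,2]>.02)&(P[...,2]<.03)&(abs(sx+20)<12); print('ledge sy',np.percentile(sy[t],[.5,99.5]).round(1))
go(*loc((.6255,.1405),.092,-.054,0),.031,np.pi+.092)
E
```

```text
time_s: 27.2
position: [0.571, 0.1359, 0.0319]
ee_rot: [-3.142, -0.0, -3.05]
force: [0.2, -0.8, -0.5]
finger_gap: 0.0622
grasp_force: 66.6
[0.57103614 0.13591008 0.03187217] [ 0.21550919 -0.77392673 -0.46017338] bar [-14.9  29.8] top z 0.043214216648216924
1281 [-19.8 -19.5 -13.8 -13.3]
ledge sy [-68.6  68.5]
go [-0.06 -0.04  0.1 ] -0.001
```

Ledge spans ±68.5 mm about the bar and the front margin is about 5–6 mm (ideal is 6). Bar bottom is at the ledge, so I touch down and release.

```bash
python3 -m pendant '[[0,0,0.05,0],[0,0,0.1,0],[0,0,0.1,0]]';  python3 -m pendant '[[0,0,0,0],[0,0,0,0],[0,0,0,0],[0,0,-0.5,0],[0,0,-2,0],[0,0,-4,0],[0.5,0,-7,0],[4,0,-9,0],[8,0,-10,0],[12,0,-10,0],[12,0,-10,0],[12,0,-10,0]]' 1; python3 meas.py p6; python3 - <<'E'
from bar import *
for n in('scene','side','wrist'): 
    c=cam(n); o,a=bar(c,.043,(.5687,.1353),.05,120)
    u=[np.cos(.092),np.sin(.092)]; d=o-[.6255,.1405]; print(n,'bar spotframe',(1000*np.array([d@u,-d[0]*u[1]+d[1]*u[0]])).round(1))
    if n=='wrist': cv2.imwrite('pics/w5.png',cv2.resize(c['color'],(800,600))[...,::-1])
E
```

```text
time_s: 27.55
position: [0.5711, 0.1359, 0.031]
ee_rot: [-3.142, -0.0, -3.05]
force: [-0.8, 0.7, -0.9]
finger_gap: 0.0624
grasp_force: 66.6
time_s: 28.75
position: [0.4515, 0.125, 0.1323]
ee_rot: [3.141, 0.002, -3.05]
force: [1.2, -0.4, -0.1]
finger_gap: 0.0855
grasp_force: 0.0
scene mount [0.6268 0.142 ] yaw 0.088 wh [0.116 0.14 ] spotframe mm [1.4 1.4] dyaw -0.004
side mount [0.6233 0.1397] yaw 0.084 wh [0.119  0.1441] spotframe mm [-2.2 -0.6] dyaw -0.008
[0.45357432 0.12529619 0.13247774] [0.42280889 0.41507594 0.57433005]
bar [0.5688 0.1358] [0.0248 0.0632] x-dir 1.635 z 0.0419
scene bar spotframe [-56.9   0.6]
bar [0.5692 0.1349] [0.0345 0.0692] x-dir 1.689 z 0.0409
side bar spotframe [-56.5  -0.4]
bar [0.5684 0.1353] [0.0243 0.0637] x-dir 1.654 z 0.0427
wrist bar spotframe [-57.4   0.1]
```

View pics/w5.png

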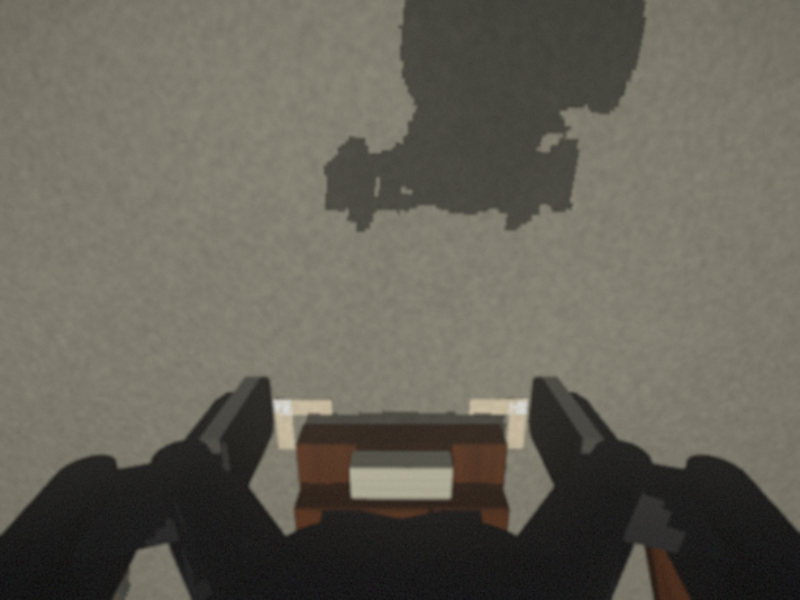

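The wrist view shows the bar flat and central on the ledge at (401,476), with the base square between the near tape corners at (290,420) and (512,420). The gripper is open and clear, so I'm handing it in.

```bash
python3 -c "
from bench import robot
print(robot.close_job())"
```

```text
the job is handed in; nothing more can be done
None
```

I handed the job in at about 29 s. The mount measures square inside the tape corners, to within about 2 mm, and the label bar lies flat in the middle of the ledge along the step; the gripper stayed clear of the skeleton and bystanders, though I did not re-measure the bystanders, and the hand-in returned no verdict.

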